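# Tuck the pattern board's flap under its lip

## Robot

A 7-joint arm with a two-finger parallel gripper is mounted at the origin on the work surface. World frame = base frame: x ahead of the robot, y to its left, z up, the work surface at z = 0. Lengths are in m, angles in rad, forces in N, time in s.
With the tool pointing down it reaches from about 0.425 to 0.925 m from the base axis. Payload 6.8 kg.
Tool frame: the origin (TCP) lies at the very end of the fingers, on their centre line; the grasp point (between the pads) lies 19 mm behind it; z points along the fingers, y is the line along which they close (so a half turn about z gives the same grasp; the last joint's range is limited). The gripper opens to 85 mm and grips with 20 to 120 N. Pads are 22 mm wide; open, the fingers measure 114 mm over their backs; the gripper's body (76 mm by 85 mm) begins 54 mm behind the grasp point. The pads swing forward as they close: fully open they stand 13 mm farther back than shut.
Start: joints at [-1.284, 0.477, 0.022, 1.555, -0.011, 1.109, -0.083], TCP at [0.26, 0.623, 0.208] pointing down, gripper open.
Joint ranges: [-2.96, 2.96], [-0.34, 2.1], [-1.41, 1.46], [0.24, 2.44], [-1.37, 4.51], [0.17, 1.92], [-2.96, 2.96]. Speed limits (rad/s): [2.39, 2.39, 3.14, 3.14, 3.14, 3.14, 3.14].

## Interface

Orientations are given as a rotation vector (axis times angle).
In Python, from bench import r gives the robot as it stands.
- The arm moves only by the tool play_rows, never from a script. Its argument "targets" is text: rows parted by semicolons, each of 5 numbers parted by spaces: the closure, from -1 (fully open) to 1 (shut), then the shift along the tool's x, y, z in m, then the turn about the tool's z in rad. In form: gripper dx dy dz spin; .... A call has 1 to 8 rows; each row is the pose to reach, as a shift and turn from the pose commanded when the call began, along the tool's axes at that moment; what a row does not reach only later rows make up. A row lasts 1/12 s, in which the tool goes at most 41.7 mm and 7.16 degrees, less where a joint would pass 70% of its speed; a pose out of reach is approached as far as the arm can. A call with a gripper value outside its range is refused whole. The fingers move at their own pace and stop on an object; "squeeze" is the grip in N (left out, the last holds). Time passes only in rows, so rows that repeat a pose let the fingers close. It gives the time, the measured TCP pose, the force, the opening and the grip force at its end, in the units of the state.
- r.get_obs(): the state, without advancing time (a new reading comes with each control period).
- r.grab_frame(name): name is "scene" or "top"; returns the picture (384x512x3 uint8, red, green, blue); there is no depth.
- r.camera_info(name): a dict with "fov_y" (degrees; the focal length in pixels is half the picture's height over the tangent of half this angle, whatever the lens; pixels are square), "cx", "cy" (the principal point, pixels), "position" and "rotation" of the camera in the world. Camera axes: x right, y down, z forward; pixel columns grow to the right and rows downward; lengths in m; the calibration is good to about 2 mm. A picture is of the moment at which its call begins. camera_info takes no time and is no camera call.
- r.hand_in(): hands the job in; it is judged then, once.
The state is a dict: "clock": time; "joints": joint angles; "qvel": joint speeds; "tau": joint torques, N m; "tcp_pos": TCP position; "orientation": TCP orientation; "contact_force": force on the tool from outside, world axes, zero at the start; "moment": the same for the moment, N m; "grip_width": finger opening in m; "gripper_force": force on a finger pad.
Only numpy, scipy, OpenCV 4.12 (cv2) and the standard library are available. Lean on these libraries where they do the work, as an engineer would, in place of code of your own. Each camera call takes 0.05 s, during which the arm holds its last target. There are 200 camera calls.

## Task

Close the pattern board: fold its tan hinged flap over onto the stacked patterns, hold it down, and push it along the board by its rib until it is fully home with its edge tucked beneath the brass lip. Work gently with the fingertips or the outside of the fingers only: do not pinch anything, leave the board standing where it is, and leave the jar, the pot and the awl alone.

Things in the scene. Friction and masses are not known exactly. Their poses are not given: they have to be found in the camera images.
- board: pattern board, 260 x 180 mm (its x, y), pale wood, loose on the bench but heavy (2.3-3.4 kg). Origin: centre of the underside; z up; x points from the hinge end (nearer the robot) to the lip end. Wooden top at z = 22 mm. In its middle: fixed stack of patterns 118 x 92 mm up to z = 31.5 mm. Two brass cheeks at the hinge end (54 mm long, |y| 60 to 68 mm, centred at x = -64 mm, up to z = 44 mm), carry the hinge pin in slots along x.
- hinge (a point): point on the hinge axis (parallel to the board's y) in the middle of the flap; at board x = -75 mm, z = 34 mm when joint hinge_pin is 0, and shifts along +x with it
- flap_edge (a point): middle of the flap's free edge, 120 mm from the hinge axis. The flap is a stiff tan plate 100 mm wide, 3 mm thick, its mid-plane through the hinge axis, from 3 to 120 mm from the axis
- rib (a point): middle of the top of the flap's brass rib: a bar across the flap, 70 mm long, 6 mm thick, standing 9 mm out of the flap's outer face, its centre line 66 mm from the hinge axis. The outer face looks up when the flap is flat and towards the hinge end of the board when the flap stands up
- lip (a point): middle of the free lower edge of the brass lip, at board x = 53 mm, z = 41 mm. The lip is a 4 mm thick shelf (top at z = 45 mm), 130 mm wide, overhanging from x = 53 mm to its back wall at x = 79 mm, open towards the hinge; its underside is 5.5 mm above the upper face of a flat flap. The edge of a flat flap lies at x = 45 mm before it is pushed and at 67 mm when it is home, 14 mm beneath the lip
- flap (a joint): angle of the flap in rad: 0 = flat on the patterns (a slightly springy stop that yields by 1 to 2 mm under a firm press), 1.57 = upright, up to 2.3 = leaning back over the hinge end. A weak spring and some friction: left alone anywhere between about 1.3 and 2.0 it stays put; pressed flat and let go before it is tucked it springs up again to about 0.9 rad. Holding it flat takes about 0.06 N m (1 to 1.5 N at the rib)
- hinge_pin (a joint): how far the hinge pin, and the flap with it, has slid along its slots towards the lip, in m: 0 to 0.022 (slightly springy end stops, about 5 N per mm); stays where it is left, slides at about 2.5 N. The flap must be flat before it is slid in: otherwise its edge strikes the lip. A hard level push low on the standing flap can slide the pin too early; near the free edge the flap turns before the pin slides
- wax_jar: loose amber jar with brass cap, 60 mm across, 70 mm tall, standing beside the board; origin at the centre of its underside; not to be disturbed
- rivet_pot: loose terracotta bowl, 68 mm across, 50 mm tall, standing beside the board; origin at the centre of its underside; not to be disturbed
- awl: loose awl, 160 mm long along its x, wooden handle 28 mm thick, lying beyond the lip end of the board; origin under its middle; not to be disturbed

How it is judged:
By the outcome, as a careful person would: the job done as asked, in the order asked, and still so for the second after the job is handed in, with the robot touching nothing.
It also fails if it takes over 48 s, if anything falls off the work surface, if the arm or the gripper's body presses on something with over 40 N, if the wrist force passes 120 N, or if a joint passes its speed limit or range.

## Working session

There is one attempt and no reset: what is moved stays moved. The work goes in short steps, Python scripts to look and compute and a tool call to move; the robot and the scene stay as the last step left them, time stands still between calls to the robot, and variables do not carry over. Pictures are saved under pics/ and viewed, at most 10 in all, crops included, and the job is handed in when it is done.

Besides the shell and the picture viewer there is one more tool, called after ">>>" as name(argument=value, ...), one argument or row to a line, values as JSON. play_rows: Moves the arm, as the interface text tells. Its arguments: {"type":"object","properties":{"targets":{"type":"string"},"squeeze":{"type":"number"}},"required":["targets"]}

```bash
mkdir -p pics; python3 - <<'E'
from bench import r
import cv2,numpy as np
o=r.get_obs();print({k:np.round(v,3) for k,v in o.items()})
for n in("scene","top"):
    c=r.camera_info(n);print(n,c)
    cv2.imwrite(f"pics/{n}0.png",r.grab_frame(n)[:,:,::-1])
E
```

```text
{'clock': np.float64(0.0), 'joints': array([-1.284,  0.478,  0.022,  1.556, -0.011,  1.109, -0.083]), 'qvel': array([-0.   , -0.   ,  0.001, -0.001, -0.001, -0.001,  0.   ]), 'tau': array([ 1.0000e-03, -5.9646e+01,  1.6080e+00, -2.8119e+01,  1.2000e-02,
        9.0000e-03,  0.0000e+00]), 'tcp_pos': array([0.259, 0.622, 0.207]), 'orientation': array([-6.16e-01, -3.08e+00,  3.00e-03]), 'contact_force': array([ 0.917,  0.434, -0.013]), 'moment': array([-0.004,  0.034, -0.015]), 'gripper_force': np.float64(0.0), 'grip_width': np.float64(0.085)}
scene {'fov_y': 50.627076996425984, 'cx': 255.83081302393694, 'cy': 199.01686827305994, 'position': array([1.35379771, 0.02016303, 0.51928059]), 'rotation': array([-1.6279955 , -1.61701081,  0.87865629])}
top {'fov_y': 46.613882126308624, 'cx': 254.18319248313816, 'cy': 190.37688346384863, 'position': array([0.55677124, 0.03956809, 0.91703945]), 'rotation': array([-2.17386955,  2.14150654, -0.13081085])}
```

View pics/scene0.png

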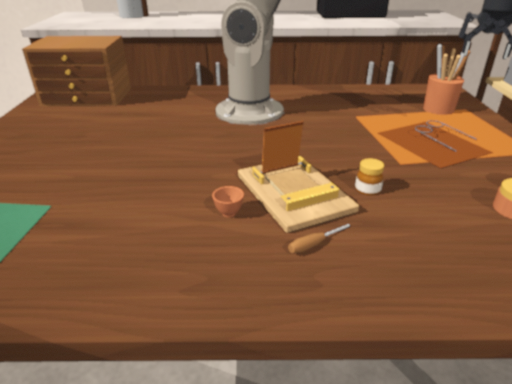

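View pics/top0.png

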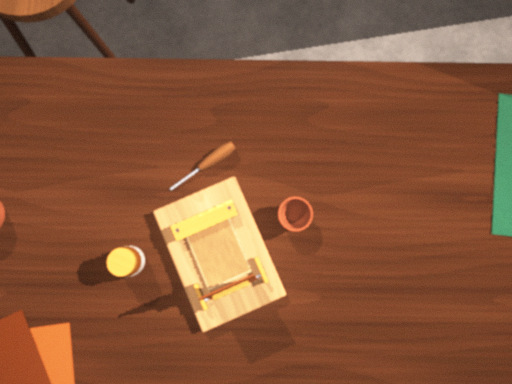

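The scene view shows the flap standing (brown plate around 283,147), with the pot left at (228,200), the jar right at (370,176) and the awl in front at (318,240). In the top view the board corners are near (153,212), (236,178), (286,294) and (203,331). The lip is at (205,220) and the flap, seen on edge, is near (230,290).

```bash
cat > h.py <<'E'
import numpy as np,cv2
from scipy.spatial.transform import Rotation as R
from bench import r
def cam(n):
    c=r.camera_info(n); rot=np.array(c["rotation"])
    M=rot if rot.shape==(3,3) else R.from_rotvec(rot).as_matrix()
    return c,M,192/np.tan(np.radians(c["fov_y"])/2)
def ray(n,p,z):
    c,M,f=cam(n); d=M@np.array([(p[0]-c["cx"])/f,(p[1]-c["cy"])/f,1]); o=c["position"]
    return o+d*(z-o[2])/d[2]
def proj(n,P):
    c,M,f=cam(n); q=(np.atleast_2d(P)-c["position"])@M
    return q[:,:2]/q[:,2:]*f+[c["cx"],c["cy"]]
E
python3 - <<'E'
from h import *
im=cv2.imread("pics/top0.png"); hsv=cv2.cvtColor(im,cv2.COLOR_BGR2HSV)
m=cv2.inRange(hsv,(12,60,120),(32,255,255)); m[:170]=0;m[340:]=0;m[:,:150]=0;m[:,300:]=0
m=cv2.morphologyEx(m,cv2.MORPH_CLOSE,np.ones((9,9)))
c=max(cv2.findContours(m,0,2)[0],key=cv2.contourArea)
P=np.array([ray("top",p,.022)[:2] for p in c[:,0]]).astype(np.float32)
rc=cv2.minAreaRect(P*1000);print("rect mm",rc, cv2.boxPoints(rc))
print(cv2.boxPoints(cv2.minAreaRect(c)))
# scene same
im2=cv2.imread("pics/scene0.png"); 
for p in [(238,170),(294,226),(356,208)]: print("scene corner",p,ray("scene",p,.022))
# things
for n,p,z in [("pot rim",(296,214),.05),("jar cap",(121,262),.07),("awl tip",(171,189),.005),("awl end",(233,147),.014)]: print(n,ray("top",p,z))
cv2.imwrite("pics/crops.png",np.hstack([cv2.resize(im[170:340,140:310],(400,400)),cv2.resize(im2[110:240,220:380],(400,325))[:, :].copy() if 0 else cv2.resize(im2[110:240,230:360],(400,400))]))
E
```

```text
rect mm ((535.1710815429688, 102.42945861816406), (283.5942077636719, 196.51019287109375), 23.73841094970703) [[365.81732  135.28943 ]
 [444.92474  -44.594627]
 [704.52484   69.56949 ]
 [625.4174   249.45355 ]]
[[149.99313 207.77336]
 [241.64682 171.6164 ]
 [294.8284  306.42548]
 [203.17471 342.58246]]
scene corner (238, 170) [ 0.46072502 -0.02285983  0.022     ]
scene corner (294, 226) [0.69506791 0.09833545 0.022     ]
scene corner (356, 208) [0.63207178 0.23745968 0.022     ]
pot rim [ 0.61818822 -0.04072287  0.05      ]
jar cap [0.52160585 0.28940388 0.07      ]
awl tip [0.66913225 0.21309967 0.005     ]
awl end [0.75737104 0.08659319 0.014     ]
```

View pics/crops.png

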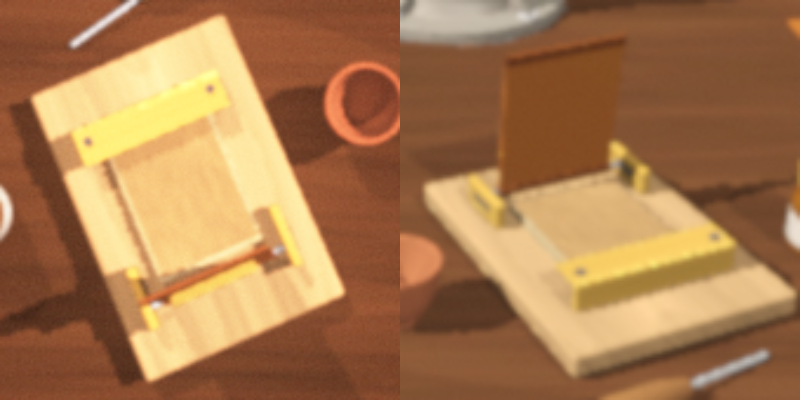

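The crops agree with that: the flap stands roughly upright with the rib on its hinge side, and the board corners and flap edge are clear. Next I'll fit the board pose and the flap angle.

```bash
python3 - <<'E'
from h import *
s=170/400
t=lambda p:(140+p[0]*s,170+p[1]*s)
C=[t(p) for p in[(32,97),(223,15),(344,295),(150,381)]]  # lip+y, lip-y, hinge-y, hinge+y
W=np.array([ray("top",p,.022) for p in C])[:,:2]
print(W.round(4),"edges",[round(np.linalg.norm(W[i]-W[i-3]),4) for i in range(4)])
B=np.array([[.13,.09],[.13,-.09],[-.13,-.09],[-.13,.09]])
b=B-B.mean(0);w=W-W.mean(0)
U,S,V=np.linalg.svd(b.T@w);Rm=(U@V).T;yaw=np.arctan2(Rm[1,0],Rm[0,0]);ctr=W.mean(0)
print("ctr",ctr,"yaw",np.degrees(yaw),"scale",S.sum()/(b**2).sum())
def bw(x,y,z): return np.r_[ctr+Rm@[x,y],z]
np.savez("board.npz",ctr=ctr,Rm=Rm,yaw=yaw)
print("lip top corners top",proj("top",[bw(.053,.065,.045),bw(.053,-.065,.045)]),"seen",t((85,167)),t((230,107)))
k=130/400
q=lambda p:(230+p[0]*k,110+p[1]*k)
print("scene lip bottom corners pred",proj("scene",[bw(.13,.09,.022),bw(.13,-.09,.022),bw(-.13,-.09,.022)]),"seen",q((396,292)),q((176,362)),q((25,185)))
print("edge seen scene (-y,+y)",q((105,58)),q((226,38)),"top (+y,-y)",t((138,300)),t((283,245)))
for a in np.arange(1.3,2.2,.1):
    E=[bw(-.075+.12*np.cos(a),y,.034+.12*np.sin(a)) for y in(.05,-.05)]
    print(round(a,2),proj("scene",E).round(1).tolist(),proj("top",E).round(1).tolist())
for a in [0,.5,1,1.5]: pass
print("hinge",bw(-.075,0,.034),"lip",bw(.053,0,.041))
E
```

```text
[[ 0.6215  0.2432]
 [ 0.6948  0.0813]
 [ 0.4597 -0.0246]
 [ 0.3876  0.1355]] edges [np.float64(0.1777), np.float64(0.2579), np.float64(0.1756), np.float64(0.2575)]
ctr [0.54088839 0.10883637] yaw 24.430431569132203 scale 0.9879380851933453
lip top corners top [[177.01410844 241.13460814]
 [238.41318582 214.42079316]] seen (176.125, 240.975) (237.75, 215.475)
scene lip bottom corners pred [[358.27723464 205.370644  ]
 [285.33493271 226.47176942]
 [236.41630362 169.82045954]] seen (358.70000000000005, 204.9) (287.2, 227.65) (238.125, 170.125)
edge seen scene (-y,+y) (264.125, 128.85) (303.45, 122.35) top (+y,-y) (198.65, 297.5) (260.275, 274.125)
1.3 [[305.5, 125.3], [266.4, 132.9]] [[196.2, 289.4], [250.5, 265.4]]
1.4 [[303.0, 122.4], [264.1, 129.9]] [[198.7, 296.1], [253.2, 271.9]]
1.5 [[300.5, 120.0], [261.8, 127.3]] [[201.3, 302.8], [256.0, 278.5]]
1.6 [[297.9, 118.2], [259.6, 125.3]] [[204.1, 309.6], [258.9, 285.2]]
1.7 [[295.4, 116.8], [257.3, 123.8]] [[206.9, 316.2], [261.7, 291.8]]
1.8 [[293.0, 116.0], [255.2, 122.9]] [[209.8, 322.7], [264.5, 298.2]]
1.9 [[290.6, 115.6], [253.2, 122.5]] [[212.6, 328.8], [267.2, 304.4]]
2.0 [[288.3, 115.8], [251.3, 122.6]] [[215.5, 334.6], [269.8, 310.2]]
2.1 [[286.2, 116.5], [249.5, 123.2]] [[218.2, 339.9], [272.2, 315.6]]
hinge [0.47260358 0.07781726 0.034     ] lip [0.58914299 0.13075654 0.041     ]
```

Board centre is (0.541, 0.109), yaw 24.4°, and the flap is at about 1.4 rad. I'll shut the fingers and align the tool with the board, so that tool x = −board x, y = board y and z = down.

>>> play_rows(
  targets="1 0 0 0 -0.12; 1 0 0 0 -0.24; 1 0 0 0 -0.36; 1 0 0 0 -0.48; 1 0 0 0 -0.6; 1 0 0 0 -0.72; 1 0 0 0 -0.821; 1 0 0 0 -0.821",
  squeeze=20,
)

```text
clock: 0.77
tcp_pos: [0.2597, 0.6227, 0.207]
orientation: [0.669, -3.069, 0.001]
contact_force: [0.6, -0.3, 0.5]
grip_width: -0.0001
gripper_force: 0.0
```

```bash
cat >> h.py <<'E'
def st():
    d=np.load("board.npz");o=r.get_obs();p=o["tcp_pos"]
    b=d["Rm"].T@(p[:2]-d["ctr"]);T=R.from_rotvec(o["orientation"]).as_matrix()
    fb=d["Rm"].T@o["contact_force"][:2]
    print("t",round(float(o["clock"]),2),"board mm",(b*1000).round(1),"z",round(p[2]*1000,1),"F board",fb.round(2),round(o["contact_force"][2],2),"toolx yaw",round(np.degrees(np.arctan2(T[1,0],T[0,0])),2),"zaxis",T[:,2].round(3),"w",round(float(o["grip_width"]),4))
E
python3 -c "from h import *;st()"
```

```text
t 0.77 board mm [-43.5 584.1] z 207.0 F board [ 0.43 -0.56] 0.45 toolx yaw -155.39 zaxis [-0.001 -0.001 -1.   ] w -0.0001
```

>>> play_rows(
  targets="1 0.008 -0.04 0 0; 1 0.016 -0.08 0 0; 1 0.024 -0.12 0 0; 1 0.032 -0.16 0 0; 1 0.04 -0.2 0 0; 1 0.048 -0.24 0 0; 1 0.056 -0.28 0 0; 1 0.062 -0.32 0 0",
)

```text
clock: 1.43
tcp_pos: [0.3352, 0.3039, 0.2075]
orientation: [0.659, -3.071, -0.0]
contact_force: [-0.3, -0.6, 0.4]
grip_width: 0.0001
gripper_force: 0.0
```

>>> play_rows(
  targets="1 0 -0.04 0 0; 1 0 -0.08 0 0; 1 0 -0.12 0 0; 1 0 -0.16 0 0; 1 0 -0.2 0 0; 1 0 -0.24 0 0; 1 0 -0.264 0 0; 1 0 -0.264 0 0",
)

```text
clock: 2.1
tcp_pos: [0.4462, 0.0602, 0.2078]
orientation: [-0.646, 3.074, -0.002]
contact_force: [-0.3, -0.7, 0.8]
grip_width: 0.0
gripper_force: 0.0
```

```bash
python3 -c "from h import *;st()"
```

```text
t 2.1 board mm [-106.3   -5.1] z 207.8 F board [-0.55 -0.48] 0.85 toolx yaw -156.26 zaxis [ 0.001 -0.001 -1.   ] w 0.0
```

>>> play_rows(
  targets="1 0 0.002 0.035 0; 1 0 0.005 0.07 0; 1 0 0.005 0.07 0; 1 -0.01 0.005 0.07 0; 1 -0.02 0.005 0.07 0; 1 -0.03 0.005 0.07 0; 1 -0.038 0.005 0.07 0; 1 -0.038 0.005 0.07 0",
)

```text
clock: 2.77
tcp_pos: [0.4803, 0.0876, 0.1391]
orientation: [-0.665, 3.066, 0.001]
contact_force: [0.9, 0.1, 0.3]
grip_width: -0.0001
gripper_force: 0.0
```

```bash
python3 - <<'E'
from h import *
st()
cv2.imwrite("pics/c1.png",np.hstack([cv2.resize(r.grab_frame("scene")[80:240,220:380],(400,400)),cv2.resize(r.grab_frame("top")[170:340,140:310],(400,400))])[:,:,::-1])
E
```

```text
t 2.77 board mm [-64.    5.7] z 139.1 F board [ 0.92 -0.28] 0.27 toolx yaw -155.54 zaxis [ 0.004  0.001 -1.   ] w -0.0001
```

View pics/c1.png

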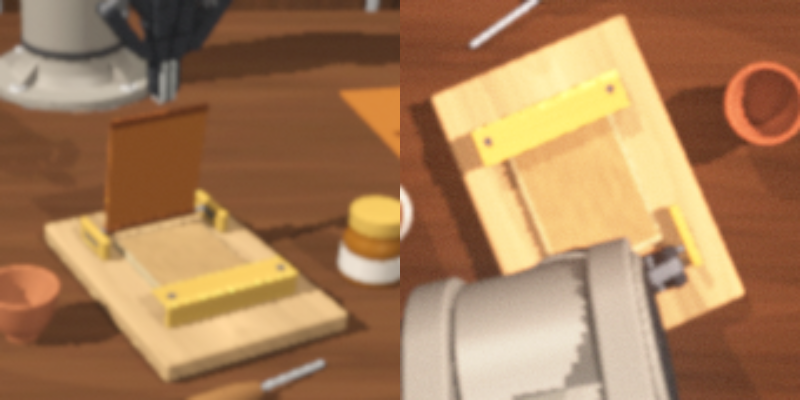

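```bash
python3 - <<'E'
from h import *
p=r.get_obs()["tcp_pos"];uv=proj("scene",[p,p+[0,0,.03]]);print(uv,(uv-[220,80])*2.5)
im=cv2.imread("pics/c1.png")[70:170,60:260];cv2.imwrite("pics/c1b.png",cv2.resize(im,(800,400)))
E
```

```text
[[283.36159186 129.46524522]
 [283.7929674  117.21930966]] [[158.40397965 123.66311305]
 [159.48241851  93.04827416]]
```

View pics/c1b.png

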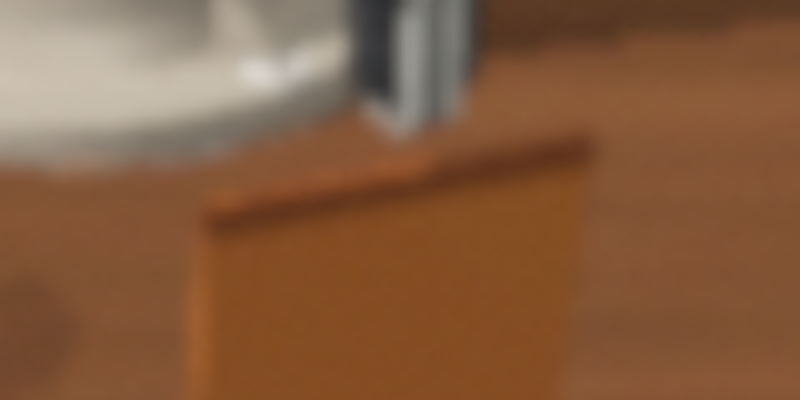

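The fingertip shows at (284,121) in the scene view, about 8 px above where the TCP reading projects. It is still clear of the flap edge. I'll check whether the picture lags.

```bash
python3 - <<'E'
from h import *
st()
f=r.grab_frame("scene")[:,:,::-1].copy();st()
a=cv2.imread("pics/c1.png")[:, :400]
b=cv2.resize(f[80:240,220:380],(400,400));print(np.abs(a.astype(int)-b).mean(), np.abs(a.astype(int)-b)[60:130,120:200].mean())
g=cv2.resize(f[60:140,235:335],(800,640),interpolation=cv2.INTER_CUBIC)[:600]
p=r.get_obs()["tcp_pos"]
u=((proj("scene",[p])[0]-[235,60])*8).astype(int);cv2.circle(g,tuple(int(x) for x in u),4,(0,255,0),1)
cv2.imwrite("pics/c2.png",g)
c,M,_=cam("scene");print(M.round(3))
E
```

```text
t 2.87 board mm [-66.8   5.5] z 138.1 F board [ 0.4  -0.07] 0.34 toolx yaw -155.58 zaxis [ 0.001  0.    -1.   ] w -0.0
t 2.92 board mm [-67.5   5.5] z 137.9 F board [-0.98  0.18] -0.29 toolx yaw -155.59 zaxis [ 0.  0. -1.] w -0.0001
0.76241875 3.8910119047619047
[[ 0.004  0.548 -0.837]
 [ 1.    -0.006  0.001]
 [-0.004 -0.837 -0.548]]
```

View pics/c2.png

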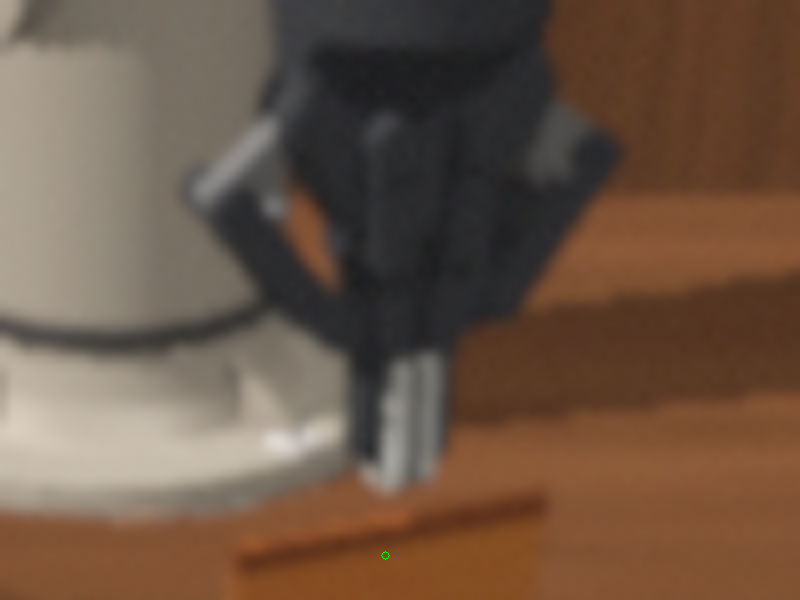

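The offset looks like about 20 mm in z: the tip is higher than the TCP reads, so it passed over the edge. I'll back off, lower 22 mm and push again, which works whether or not the offset is real.

>>> play_rows(
  targets="1 0.02 -0.004 0 0; 1 0.04 -0.006 0 0; 1 0.04 -0.006 0.011 0; 1 0.04 -0.006 0.022 0; 1 0.03 -0.006 0.022 0; 1 0.02 -0.006 0.022 0; 1 0.01 -0.006 0.022 0; 1 0.01 -0.006 0.022 0",
)

```text
clock: 3.58
tcp_pos: [0.4738, 0.0781, 0.1165]
orientation: [-0.665, 3.067, 0.0]
contact_force: [0.0, 1.0, -0.2]
grip_width: 0.0
gripper_force: 0.0
```

```bash
python3 - <<'E'
from h import *
st()
f=r.grab_frame("scene")[:,:,::-1].copy();st()
g=cv2.resize(f[60:185,235:335],(480,600),interpolation=cv2.INTER_CUBIC)
cv2.imwrite("pics/c3.png",g)
E
```

```text
t 3.58 board mm [-73.8  -0.3] z 116.5 F board [0.43 0.89] -0.23 toolx yaw -155.52 zaxis [ 0.003  0.001 -1.   ] w 0.0
t 3.63 board mm [-75.3  -0.4] z 116.2 F board [-0.62 -0.03] -0.51 toolx yaw -155.53 zaxis [ 0.002  0.    -1.   ] w 0.0001
```

View pics/c3.png

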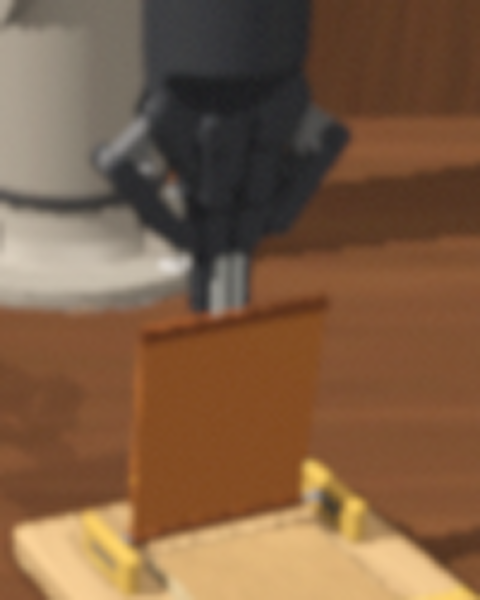

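The tip is now behind the flap (edge at scene ~(283,126)), overlapping it near the free edge. I'll push forward.

>>> play_rows(
  targets="1 -0.006 0 0 0; 1 -0.012 0 0 0; 1 -0.018 0 0 0; 1 -0.024 0 0 0; 1 -0.028 0 0 0; 1 -0.032 0 0 0; 1 -0.035 0 0 0; 1 -0.035 0 0 0",
)

```text
clock: 4.3
tcp_pos: [0.503, 0.0912, 0.1156]
orientation: [-0.665, 3.07, 0.0]
contact_force: [0.3, 0.2, 0.4]
grip_width: -0.0007
gripper_force: 0.0
```

```bash
cat >> h.py <<'E'
d=np.load("board.npz")
def bw(x,y,z): return np.r_[d["ctr"]+d["Rm"]@[x,y],z]
def flap(n="scene"):
    f=r.grab_frame(n)[:,:,::-1].copy();h=cv2.cvtColor(f,cv2.COLOR_BGR2HSV)
    return f,h
def frow(f):
    # first strongly flap-coloured row at the flap's -y and +y quarter columns
    return None
E
python3 - <<'E'
from h import *
st()
f,h=flap();cv2.imwrite("pics/raw4.png",f);st()
g=cv2.resize(f[60:210,235:360],(500,600),interpolation=cv2.INTER_CUBIC);cv2.imwrite("pics/c4.png",g)
for a in np.arange(.7,1.5,.1): print(round(a,1),((proj("scene",[bw(-.075+.12*np.cos(a),y,.034+.12*np.sin(a)) for y in(.05,-.05)])-[235,60])*4).round().tolist())
E
```

```text
t 4.3 board mm [-41.8  -0.4] z 115.6 F board [0.37 0.09] 0.41 toolx yaw -155.57 zaxis [ 0.  0. -1.] w -0.0007
t 4.35 board mm [-42.3  -0.5] z 115.6 F board [0.32 0.33] 0.87 toolx yaw -155.58 zaxis [ 0.  0. -1.] w 0.0002
0.7 [[332.0, 363.0], [173.0, 399.0]]
0.8 [[326.0, 343.0], [167.0, 378.0]]
0.9 [[318.0, 324.0], [160.0, 358.0]]
1.0 [[310.0, 306.0], [152.0, 339.0]]
1.1 [[301.0, 290.0], [143.0, 322.0]]
1.2 [[292.0, 274.0], [135.0, 306.0]]
1.3 [[282.0, 261.0], [126.0, 292.0]]
1.4 [[272.0, 250.0], [116.0, 279.0]]
```

View pics/c4.png

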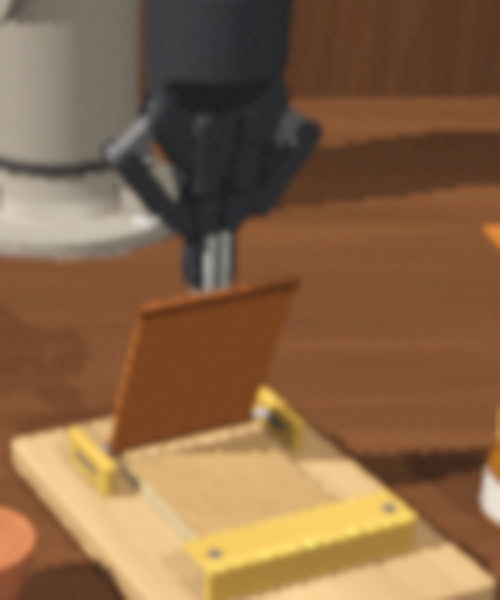

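The flap edge is now at about (299,280)–(141,312) in the crop, which puts the flap at ~1.15 rad with the pin unmoved. I'll continue along the arc to about 0.85 rad, then retreat up and back.

>>> play_rows(
  targets="1 -0.004 0 0.003 0; 1 -0.008 0 0.006 0; 1 -0.012 0 0.01 0; 1 -0.015 0 0.014 0; 1 -0.018 0 0.019 0; 1 -0.021 0 0.023 0; 1 -0.023 0 0.027 0; 1 -0.023 0 0.027 0",
)

```text
clock: 5.02
tcp_pos: [0.5231, 0.1005, 0.0876]
orientation: [0.665, -3.069, 0.0]
contact_force: [1.0, 0.4, -0.1]
grip_width: 0.0005
gripper_force: 0.0
```

```bash
python3 - <<'E'
from h import *
st()
f,h=flap();cv2.imwrite("pics/raw5.png",f)
# lower (near) face edge: print hue/val down column
for x in (275,290,305):print(x,[int(v) for v in h[118:175,x,2]])
for a in np.arange(.6,1.2,.1): print(round(a,1),proj("scene",[bw(-.075+.12*np.cos(a),y,.034+.12*np.sin(a)) for y in(.05,-.05)]).round(1).tolist())
E
```

```text
t 5.02 board mm [-19.6  -0.3] z 87.6 F board [ 1.08 -0.03] -0.1 toolx yaw -155.57 zaxis [-0.001 -0.    -1.   ] w 0.0005
275 [50, 46, 46, 46, 47, 45, 45, 48, 66, 92, 115, 125, 130, 129, 129, 129, 127, 125, 126, 129, 131, 130, 126, 126, 128, 129, 130, 131, 132, 134, 134, 136, 137, 140, 143, 139, 126, 110, 101, 101, 100, 99, 100, 100, 100, 100, 100, 99, 100, 101, 102, 109, 147, 192, 203, 190, 197]
290 [49, 48, 50, 49, 51, 51, 46, 43, 41, 43, 43, 46, 44, 47, 44, 47, 50, 63, 75, 79, 79, 89, 112, 132, 146, 155, 157, 153, 149, 147, 129, 100, 94, 99, 101, 99, 99, 100, 99, 100, 101, 99, 101, 100, 100, 100, 100, 103, 129, 185, 218, 215, 186, 167, 163, 161, 160]
305 [37, 37, 37, 37, 39, 43, 45, 46, 47, 43, 57, 86, 115, 130, 134, 134, 132, 132, 132, 131, 130, 127, 126, 126, 135, 149, 148, 121, 97, 96, 99, 99, 99, 99, 100, 102, 109, 118, 125, 129, 138, 166, 205, 228, 217, 170, 120, 95, 85, 94, 109, 118, 130, 144, 158, 163, 162]
0.6 [[319.5, 156.0], [279.8, 165.1]]
0.7 [[318.1, 150.9], [278.3, 159.7]]
0.8 [[316.5, 145.8], [276.7, 154.5]]
0.9 [[314.6, 141.1], [274.9, 149.5]]
1.0 [[312.5, 136.5], [272.9, 144.8]]
1.1 [[310.3, 132.4], [270.8, 140.4]]
```

The flap is at about 0.83 rad. I'll retreat up and back until the tip is above the hinge side of the rib.

>>> play_rows(
  targets="1 0.01 0 -0.02 0; 1 0.02 0 -0.04 0; 1 0.035 0 -0.04 0; 1 0.046 0 -0.04 0; 1 0.046 0 -0.04 0",
)

```text
clock: 5.48
tcp_pos: [0.4791, 0.0801, 0.1284]
orientation: [0.662, -3.069, -0.0]
contact_force: [-0.4, -0.4, 0.3]
grip_width: -0.0001
gripper_force: 0.0
```

```bash
python3 - <<'E'
from h import *
st()
f,h=flap()
for x in (275,290,305):print(x,[int(v) for v in h[125:165,x,2]])
t=proj("scene",[r.get_obs()["tcp_pos"]])[0];print(t);
E
```

```text
t 5.48 board mm [-68.2  -0.6] z 128.4 F board [-0.49 -0.16] 0.29 toolx yaw -155.64 zaxis [-0.002 -0.    -1.   ] w -0.0001
275 [131, 129, 129, 130, 131, 131, 130, 129, 128, 127, 124, 126, 128, 131, 130, 126, 125, 127, 129, 131, 132, 133, 137, 138, 137, 137, 133, 121, 110, 103, 101, 101, 100, 100, 102, 101, 101, 100, 100, 102]
290 [132, 130, 131, 131, 130, 128, 130, 132, 130, 125, 124, 127, 130, 132, 128, 125, 127, 128, 132, 143, 152, 137, 101, 92, 100, 101, 101, 101, 102, 100, 101, 100, 101, 101, 100, 101, 102, 101, 101, 102]
305 [131, 133, 131, 129, 129, 131, 133, 134, 133, 132, 131, 131, 131, 128, 127, 129, 142, 150, 131, 98, 94, 98, 101, 102, 102, 100, 101, 103, 108, 117, 123, 127, 130, 137, 164, 201, 219, 206, 162, 120]
[280.9292356 133.8194225]
```

>>> play_rows(
  targets="1 -0.003 0 0.025 0; 1 -0.003 0 0.05 0; 1 -0.003 0 0.056 0; 1 -0.003 0 0.06 0; 1 -0.003 0 0.064 0; 1 -0.003 0 0.068 0; 1 -0.003 0 0.068 0",
)

```text
clock: 6.12
tcp_pos: [0.4844, 0.0827, 0.0606]
orientation: [-0.664, 3.07, 0.0]
contact_force: [0.8, -0.2, -1.3]
grip_width: -0.0001
gripper_force: 0.0
```

```bash
cat >> h.py <<'E'
def chk():
    st()
    f,h=flap();cv2.imwrite("pics/last.png",f);v=h[:,:,2].astype(int)
    for x in (275,290,305):print(x,v[138:215:1,x].tolist())
E
python3 -c "from h import *;chk()"
```

```text
t 6.12 board mm [-62.2  -0.5] z 60.6 F board [ 0.66 -0.57] -1.3 toolx yaw -155.58 zaxis [ 0.  0. -1.] w -0.0001
275 [92, 107, 108, 106, 108, 108, 108, 107, 112, 123, 133, 134, 136, 130, 117, 107, 103, 101, 102, 102, 102, 102, 101, 101, 101, 101, 102, 101, 101, 103, 104, 111, 147, 192, 203, 191, 200, 215, 218, 219, 221, 222, 222, 223, 222, 221, 223, 226, 227, 225, 225, 229, 236, 241, 241, 241, 240, 240, 240, 238, 232, 227, 229, 231, 234, 235, 235, 236, 238, 239, 241, 242, 242, 244, 244, 239, 230]
290 [127, 125, 123, 124, 126, 131, 138, 137, 119, 94, 97, 102, 102, 102, 102, 104, 102, 102, 101, 101, 101, 101, 101, 102, 100, 102, 101, 103, 129, 184, 218, 214, 185, 167, 164, 161, 165, 184, 208, 223, 224, 223, 221, 219, 219, 220, 220, 219, 218, 217, 219, 221, 223, 226, 233, 242, 248, 249, 242, 227, 217, 233, 249, 248, 224, 187, 168, 166, 165, 167, 169, 171, 180, 207, 228, 232, 232]
305 [130, 127, 135, 154, 155, 126, 97, 97, 102, 102, 102, 103, 103, 103, 105, 109, 117, 126, 129, 131, 138, 153, 166, 170, 164, 146, 118, 93, 85, 94, 108, 118, 128, 145, 157, 163, 161, 160, 170, 199, 217, 220, 220, 221, 222, 222, 222, 222, 220, 220, 227, 240, 249, 250, 250, 250, 251, 253, 255, 252, 228, 187, 165, 163, 163, 164, 167, 168, 183, 215, 239, 248, 248, 248, 247, 246, 245]
```

>>> play_rows(
  targets="1 0 0 0.004 0; 1 0 0 0.008 0; 1 0 0 0.012 0; 1 0 0 0.015 0; 1 0 0 0.018 0; 1 0 0 0.018 0",
)

```text
clock: 6.67
tcp_pos: [0.4837, 0.0825, 0.0419]
orientation: [0.664, -3.069, 0.0]
contact_force: [0.0, -0.5, -0.0]
grip_width: 0.0001
gripper_force: 0.0
```

```bash
cat >> h.py <<'E'
def chk():
    st()
    f,h=flap();cv2.imwrite("pics/last.png",f);v=cv2.cvtColor(f,cv2.COLOR_BGR2HSV)[:,:,2].astype(float)
    # lower flap edge: bright->~100 drop
    out=[]
    for x in (280,290,300):
        c=v[138:200,x];g=c[:-3]-c[3:];ok=[i for i in range(len(g)) if g[i]>15 and c[i+3:i+8].mean()<115];out.append(138+ok[0]+2 if ok else None)
    print("edge rows 280/290/300",out)
E
python3 -c "
from h import *;chk()
for a in np.arange(0,1,.1):
    P=proj('scene',[bw(-.075+.12*np.cos(a),y,.034+.12*np.sin(a)) for y in(.05,-.05)]);print(round(a,1),np.interp([280,290,300],P[::-1,0],P[::-1,1]).round(1))"
```

```text
t 6.67 board mm [-63.   -0.4] z 41.9 F board [-0.19 -0.51] -0.0 toolx yaw -155.58 zaxis [-0.001 -0.    -1.   ] w 0.0001
edge rows 280/290/300 [149, 146, 144]
0.0 [196.4 194.6 192. ]
0.1 [191.6 189.9 187.4]
0.2 [186.6 184.9 182.4]
0.3 [181.4 179.6 177.1]
0.4 [176.  174.1 171.7]
0.5 [170.6 168.4 166.1]
0.6 [165.1 162.8 160.5]
0.7 [159.4 157.1 154.9]
0.8 [153.8 151.6 149.4]
0.9 [148.4 146.3 144.2]
```

>>> play_rows(
  targets="1 -0.003 0 0.001 0; 1 -0.006 0 0.002 0; 1 -0.009 0 0.003 0; 1 -0.011 0 0.005 0; 1 -0.013 0 0.007 0; 1 -0.013 0 0.007 0",
)

```text
clock: 7.22
tcp_pos: [0.4964, 0.0882, 0.0352]
orientation: [-0.665, 3.07, -0.0]
contact_force: [-0.4, -0.7, 1.4]
grip_width: 0.0004
gripper_force: 0.1
```

```bash
python3 -c "from h import *;chk()"
```

```text
t 7.22 board mm [-49.1  -0.4] z 35.2 F board [-0.69 -0.44] 1.42 toolx yaw -155.57 zaxis [ 0. -0. -1.] w 0.0004
edge rows 280/290/300 [163, 160, 158]
```

Flap is at 0.65 rad with light contact, implying the real tip is about 25 mm above the TCP reading. I'll continue the arc.

>>> play_rows(
  targets="1 -0.002 0 0.002 0; 1 -0.004 0 0.004 0; 1 -0.006 0 0.006 0; 1 -0.008 0 0.008 0; 1 -0.01 0 0.01 0; 1 -0.011 0 0.012 0; 1 -0.011 0 0.012 0",
)

```text
clock: 7.85
tcp_pos: [0.5064, 0.0927, 0.0233]
orientation: [-0.665, 3.07, 0.0]
contact_force: [-0.1, -0.2, 0.3]
grip_width: 0.0003
gripper_force: 0.2
```

```bash
python3 -c "from h import *;chk()"
```

```text
t 7.85 board mm [-38.1  -0.4] z 23.3 F board [-0.21 -0.17] 0.3 toolx yaw -155.57 zaxis [ 0.  0. -1.] w 0.0003
edge rows 280/290/300 [None, None, None]
```

```bash
python3 - <<'E'
from h import *
f=cv2.imread("pics/last.png");cv2.imwrite("pics/c5.png",cv2.resize(f[100:230,230:360],(600,600),interpolation=cv2.INTER_CUBIC))
E
```

```text
(no output)
```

View pics/c5.png

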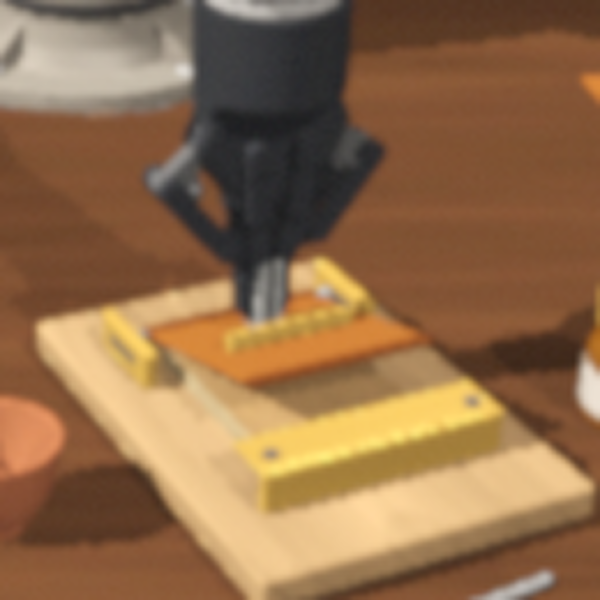

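The fingertip sits on the flap on the hinge side of the rib. The flap edge runs (250,383)–(425,342) in the crop, so the flap is at about 0.27 rad, and the lip is still clear ahead.

>>> play_rows(
  targets="1 0 0 0.003 0; 1 -0.001 0 0.006 0; 1 -0.001 0 0.009 0; 1 -0.001 0 0.011 0; 1 -0.001 0 0.012 0; 1 -0.001 0 0.012 0",
)

```text
clock: 8.4
tcp_pos: [0.5076, 0.0932, 0.0118]
orientation: [-0.664, 3.069, 0.0]
contact_force: [0.3, 1.6, 3.0]
grip_width: 0.0001
gripper_force: 1.8
```

```bash
python3 -c "from h import *;st();st()"
```

```text
t 8.4 board mm [-36.8  -0.5] z 11.8 F board [0.91 1.31] 3.04 toolx yaw -155.58 zaxis [ 0.001  0.    -1.   ] w 0.0001
t 8.4 board mm [-36.8  -0.5] z 11.8 F board [0.91 1.31] 3.04 toolx yaw -155.58 zaxis [ 0.001  0.    -1.   ] w 0.0001
```

>>> play_rows(
  targets="1 0 0 0.001 0; 1 0 0 0.001 0; 1 0 0 0.001 0",
)

```text
clock: 8.65
tcp_pos: [0.5076, 0.0931, 0.0114]
orientation: [-0.664, 3.069, 0.001]
contact_force: [-1.2, -0.6, 11.2]
grip_width: -0.0
gripper_force: 5.4
```

```bash
python3 - <<'E'
from h import *
st();f=r.grab_frame("scene")[:,:,::-1].copy();cv2.imwrite("pics/last.png",f);st()
h=cv2.cvtColor(f,cv2.COLOR_BGR2HSV)
for x in (290,300,310):print(x,[(int(a),int(b)) for a,b in zip(h[165:205,x,0],h[165:205,x,2])])
E
```

```text
t 8.65 board mm [-36.8  -0.5] z 11.4 F board [-1.35 -0.06] 11.23 toolx yaw -155.59 zaxis [ 0.001  0.001 -1.   ] w -0.0
t 8.7 board mm [-36.8  -0.5] z 11.5 F board [-1.35  0.18] 11.17 toolx yaw -155.59 zaxis [ 0.001  0.001 -1.   ] w 0.0002
290 [(26, 119), (30, 119), (30, 122), (26, 124), (25, 121), (21, 118), (19, 121), (14, 130), (12, 138), (12, 142), (15, 170), (20, 216), (21, 238), (21, 222), (20, 184), (18, 174), (16, 198), (15, 218), (15, 223), (15, 223), (15, 223), (15, 223), (15, 224), (15, 224), (15, 224), (15, 223), (15, 223), (17, 225), (20, 236), (21, 247), (21, 249), (21, 243), (20, 228), (20, 218), (21, 234), (23, 252), (24, 253), (24, 228), (21, 187), (20, 167)]
300 [(17, 203), (16, 211), (16, 219), (15, 216), (14, 195), (13, 168), (13, 158), (13, 159), (16, 178), (20, 215), (21, 221), (20, 195), (19, 170), (17, 175), (14, 201), (15, 219), (15, 223), (15, 224), (15, 223), (15, 224), (15, 223), (15, 223), (15, 224), (15, 222), (16, 222), (20, 234), (21, 247), (21, 250), (21, 250), (21, 250), (21, 250), (21, 251), (22, 254), (23, 252), (23, 232), (21, 190), (20, 166), (20, 165), (20, 164), (20, 165)]
310 [(19, 165), (19, 169), (19, 165), (18, 164), (19, 163), (19, 164), (18, 165), (17, 165), (16, 172), (15, 187), (14, 198), (14, 205), (15, 214), (15, 221), (15, 223), (15, 223), (15, 223), (15, 223), (15, 224), (15, 223), (15, 223), (15, 223), (17, 227), (20, 239), (21, 250), (21, 251), (21, 251), (21, 251), (22, 253), (23, 255), (24, 255), (24, 244), (22, 211), (20, 175), (20, 164), (20, 163), (19, 162), (20, 164), (20, 166), (19, 171)]
```

The flap is flat against its springy stop, pressed with 11 N. I'll ease the press and push along +x.

>>> play_rows(
  targets="1 0 0 -0.0005 0; 1 -0.003 0 -0.0005 0; 1 -0.006 0 -0.0005 0; 1 -0.009 0 -0.0005 0; 1 -0.011 0 -0.0005 0; 1 -0.012 0 -0.0005 0; 1 -0.012 0 -0.0005 0",
)

```text
clock: 9.28
tcp_pos: [0.5177, 0.0978, 0.0115]
orientation: [0.664, -3.07, -0.0]
contact_force: [-2.9, -0.9, 8.5]
grip_width: -0.0
gripper_force: 4.4
```

```bash
cat >> h.py <<'E'
def edge():
    f=r.grab_frame("scene")[:,:,::-1].copy();cv2.imwrite("pics/last.png",f)
    h=cv2.cvtColor(f,cv2.COLOR_BGR2HSV).astype(int);o=[]
    for x in (290,300,310):
        # rib bottom (yellow->dark), tan run of hue<=16
        run=[i for i in range(165,205) if h[i,x,0]<=16 and h[i,x,2]>205]
        o.append((x,run[0] if run else None,run[-1] if run else None))
    print(o)
E
python3 -c "from h import *;st();edge();st()"
```

```text
t 9.28 board mm [-25.6  -0.5] z 11.5 F board [-3.03  0.42] 8.53 toolx yaw -155.59 zaxis [-0.  0. -1.] w -0.0
[(290, 185, 191), (300, 167, 189), (310, 180, 186)]
t 9.33 board mm [-25.6  -0.5] z 11.5 F board [-1.82  0.74] 8.39 toolx yaw -155.59 zaxis [-0.  0. -1.] w 0.0002
```

>>> play_rows(
  targets="1 -0.003 0 0 0; 1 -0.006 0 0 0; 1 -0.009 0 0 0; 1 -0.011 0 0 0; 1 -0.012 0 0 0; 1 -0.012 0 0 0",
)

```text
clock: 9.83
tcp_pos: [0.5262, 0.1016, 0.0112]
orientation: [0.662, -3.065, 0.001]
contact_force: [-6.7, -2.6, 13.7]
grip_width: -0.0001
gripper_force: 7.3
```

```bash
python3 -c "from h import *;st();edge();st()"
```

```text
t 9.83 board mm [-16.3  -0.5] z 11.2 F board [-7.15  0.39] 13.74 toolx yaw -155.62 zaxis [-0.005 -0.002 -1.   ] w -0.0001
[(290, 187, 191), (300, 169, 189), (310, 182, 186)]
t 9.88 board mm [-16.3  -0.5] z 11.3 F board [-7.41 -0.12] 14.43 toolx yaw -155.61 zaxis [-0.005 -0.001 -1.   ] w -0.0003
```

```bash
python3 - <<'E'
from h import *
for p in (0,.011,.022):
    o=[]
    for (x,z) in ((-.006+p,.0355),(-.006+p,.0445),(.053,.045)):
        P=proj("scene",[bw(x,y,z) for y in(-.045,.045)]);o.append(np.interp([290,300,310],P[:,0],P[:,1]).round(1))
    print(p,o)
f=cv2.imread("pics/last.png");h=cv2.cvtColor(f,cv2.COLOR_BGR2HSV)
for x in (290,300,310):print(x,[(int(a),int(b)) for a,b in zip(h[168:200,x,0],h[168:200,x,2])])
E
```

```text
0 [array([180.7, 178.2, 176.1]), array([177.4, 175. , 172.8]), array([192.7, 190.1, 187.5])]
0.011 [array([183.5, 181. , 178.5]), array([180.1, 177.7, 175.2]), array([192.7, 190.1, 187.5])]
0.022 [array([186.3, 183.8, 181.3]), array([182.9, 180.5, 178. ]), array([192.7, 190.1, 187.5])]
290 [(30, 102), (24, 106), (20, 114), (17, 132), (21, 137), (19, 135), (21, 141), (23, 149), (23, 149), (19, 149), (19, 156), (11, 172), (13, 203), (18, 231), (20, 243), (21, 227), (20, 188), (19, 174), (16, 193), (15, 212), (15, 222), (15, 223), (15, 223), (15, 225), (18, 231), (20, 242), (21, 249), (21, 249), (21, 243), (20, 228), (20, 218), (21, 233)]
300 [(14, 197), (14, 217), (15, 222), (15, 223), (15, 222), (14, 217), (14, 196), (14, 169), (13, 158), (14, 160), (17, 182), (20, 219), (21, 228), (20, 204), (19, 173), (17, 172), (15, 199), (15, 219), (15, 223), (15, 223), (15, 224), (16, 228), (20, 239), (21, 249), (21, 251), (21, 250), (21, 250), (21, 250), (21, 251), (21, 252), (22, 249), (22, 229)]
310 [(19, 170), (19, 170), (19, 170), (18, 169), (18, 168), (16, 175), (15, 176), (14, 166), (16, 177), (18, 201), (19, 201), (18, 179), (17, 175), (15, 198), (15, 218), (15, 223), (15, 224), (15, 223), (15, 225), (18, 233), (20, 244), (21, 251), (21, 252), (21, 251), (21, 251), (21, 252), (22, 254), (22, 252), (21, 240), (21, 211), (20, 178), (19, 165)]
```

>>> play_rows(
  targets="1 0 0 -0.0007 0; 1 -0.002 0 -0.0009 0; 1 -0.004 0 -0.0009 0; 1 -0.004 0 -0.0009 0",
)

```text
clock: 10.22
tcp_pos: [0.5325, 0.1046, 0.0119]
orientation: [0.665, -3.07, 0.0]
contact_force: [-1.0, -1.0, 2.7]
grip_width: -0.0001
gripper_force: 0.9
```

```bash
python3 -c "from h import *;st();edge();st()"
```

```text
t 10.22 board mm [-9.4 -0.4] z 11.9 F board [-1.34 -0.53] 2.73 toolx yaw -155.58 zaxis [-0. -0. -1.] w -0.0001
[(290, 187, 191), (300, 169, 189), (310, 182, 186)]
t 10.27 board mm [-9.4 -0.4] z 11.9 F board [-1.07  0.01] 2.01 toolx yaw -155.58 zaxis [ 0. -0. -1.] w 0.0002
```

The flap was dragged by friction to about 19–20 mm. I'll carry on with a light press until the rib is contacted and seated.

>>> play_rows(
  targets="1 -0.002 0 0 0; 1 -0.004 0 0 0; 1 -0.006 0 0 0; 1 -0.008 0 0 0; 1 -0.008 0 0 0",
)

```text
clock: 10.68
tcp_pos: [0.5406, 0.1083, 0.012]
orientation: [-0.665, 3.069, 0.0]
contact_force: [1.0, -0.2, 0.7]
grip_width: -0.0
gripper_force: 0.3
```

```bash
python3 -c "from h import *;st();edge();st()
h=cv2.cvtColor(cv2.imread('pics/last.png'),cv2.COLOR_BGR2HSV)
for x in (290,300,310):print(x,h[172:194,x,2].tolist())"
```

```text
t 10.68 board mm [-0.5 -0.3] z 12.0 F board [ 0.85 -0.55] 0.71 toolx yaw -155.56 zaxis [ 0.001  0.    -1.   ] w -0.0
[(290, 187, 191), (300, 185, 188), (310, 183, 186)]
t 10.73 board mm [-0.6 -0.4] z 12.1 F board [ 0.48 -0.74] 0.01 toolx yaw -155.57 zaxis [ 0.001  0.    -1.   ] w 0.0
290 [56, 58, 58, 60, 59, 56, 68, 109, 171, 221, 237, 221, 184, 175, 199, 218, 223, 224, 224, 225, 232, 242]
300 [151, 155, 164, 170, 165, 153, 169, 208, 215, 188, 170, 178, 202, 219, 224, 224, 224, 228, 239, 249, 251, 250]
310 [171, 185, 197, 189, 172, 174, 174, 166, 166, 174, 199, 219, 223, 224, 226, 233, 244, 251, 252, 251, 251, 252]
```

>>> play_rows(
  targets="1 -0.001 0 0.0003 0; 1 -0.002 0 0.0003 0; 1 -0.003 0 0.0003 0; 1 -0.004 0 0.0003 0; 1 -0.004 0 0.0003 0",
)

```text
clock: 11.15
tcp_pos: [0.5412, 0.1085, 0.0113]
orientation: [0.663, -3.066, 0.001]
contact_force: [-6.5, -2.6, 6.5]
grip_width: -0.0
gripper_force: 5.3
```

```bash
python3 -c "from h import *;st();edge();st()
h=cv2.cvtColor(cv2.imread('pics/last.png'),cv2.COLOR_BGR2HSV)
for x in (290,300,310):print(x,h[172:194,x,2].tolist())"
```

```text
t 11.15 board mm [ 0.1 -0.5] z 11.3 F board [-6.99  0.27] 6.46 toolx yaw -155.61 zaxis [-0.004 -0.001 -1.   ] w -0.0
[(290, 187, 191), (300, 185, 188), (310, 183, 186)]
t 11.2 board mm [ 0.2 -0.5] z 11.3 F board [-5.53 -0.1 ] 6.59 toolx yaw -155.61 zaxis [-0.004 -0.001 -1.   ] w -0.0003
290 [55, 57, 57, 57, 58, 58, 66, 95, 153, 209, 235, 225, 187, 172, 190, 212, 221, 224, 224, 225, 232, 242]
300 [139, 146, 152, 152, 151, 141, 161, 209, 222, 198, 170, 171, 198, 219, 223, 224, 224, 228, 239, 249, 251, 250]
310 [171, 184, 193, 185, 169, 169, 169, 164, 162, 171, 199, 219, 223, 224, 226, 233, 244, 251, 252, 251, 251, 252]
```

>>> play_rows(
  targets="1 -0.001 0 -0.0002 0; 1 -0.002 0 -0.0003 0; 1 -0.003 0 -0.0003 0; 1 -0.003 0 -0.0003 0; 1 -0.003 0 -0.0003 0",
)

```text
clock: 11.62
tcp_pos: [0.5412, 0.1085, 0.011]
orientation: [0.661, -3.061, 0.001]
contact_force: [-12.2, -3.9, 9.8]
grip_width: -0.0003
gripper_force: 7.9
```

```bash
python3 -c "from h import *;st();edge();st()
h=cv2.cvtColor(cv2.imread('pics/last.png'),cv2.COLOR_BGR2HSV)
for x in (290,300,310):print(x,h[172:194,x,2].tolist())"
```

```text
t 11.62 board mm [ 0.1 -0.4] z 11.0 F board [-12.76   1.47] 9.78 toolx yaw -155.63 zaxis [-0.009 -0.003 -1.   ] w -0.0003
[(290, 187, 191), (300, 185, 189), (310, 183, 186)]
t 11.67 board mm [ 0.1 -0.5] z 11.0 F board [-12.41   0.52] 9.81 toolx yaw -155.63 zaxis [-0.009 -0.003 -1.   ] w 0.0
290 [55, 57, 56, 56, 56, 56, 60, 81, 137, 201, 232, 225, 189, 177, 194, 213, 222, 225, 224, 226, 232, 243]
300 [138, 140, 147, 152, 152, 143, 160, 206, 223, 204, 175, 173, 200, 220, 224, 225, 224, 229, 240, 250, 251, 251]
310 [172, 186, 198, 197, 185, 174, 170, 166, 164, 170, 194, 216, 223, 224, 226, 233, 245, 252, 252, 252, 252, 253]
```

The push now resists with ~12 N without advancing, so the flap is at the end stop. I'll release by easing the press, backing off the rib and lifting.

>>> play_rows(
  targets="1 0.003 0 -0.001 0; 1 0.006 0 -0.003 0; 1 0.009 0 -0.006 0; 1 0.012 0 -0.015 0; 1 0.014 0 -0.04 0; 1 0.014 0 -0.075 0; 1 0.014 0 -0.11 0; 1 0.014 0 -0.14 0",
)

```text
clock: 12.33
tcp_pos: [0.5339, 0.105, 0.155]
orientation: [-0.664, 3.068, 0.0]
contact_force: [1.1, 0.3, -0.4]
grip_width: 0.0004
gripper_force: 0.0
```

>>> play_rows(
  targets="1 0.04 0 -0.01 0; 1 0.08 0 -0.01 0; 1 0.12 0 -0.01 0; 1 0.12 0.04 -0.01 0; 1 0.12 0.08 -0.01 0; 1 0.12 0.12 -0.01 0; 1 0.12 0.16 -0.01 0; 1 0.12 0.2 -0.01 0",
)

```text
clock: 13.0
tcp_pos: [0.3407, 0.2391, 0.1632]
orientation: [-0.663, 3.068, 0.002]
contact_force: [1.0, 0.6, 0.8]
grip_width: 0.0002
gripper_force: 0.0
```

```bash
python3 - <<'E'
from h import *
st();edge();t=r.grab_frame("top")[:,:,::-1].copy();s=cv2.imread("pics/last.png");cv2.imwrite("pics/lastT.png",t)
cv2.imwrite("pics/fin.png",np.hstack([cv2.resize(s[150:240,230:380],(800,480),interpolation=3)[:, :400*1+0] if 0 else cv2.resize(s[140:240,225:365],(420,300),interpolation=3),cv2.resize(t[165:345,135:315],(300,300),interpolation=3)]))
h=cv2.cvtColor(s,cv2.COLOR_BGR2HSV)
for x in (290,300,310):print(x,h[172:194,x,2].tolist())
E
```

```text
t 13.0 board mm [-128.4  201.4] z 163.2 F board [1.14 0.17] 0.84 toolx yaw -155.62 zaxis [ 0.002  0.002 -1.   ] w 0.0002
[(290, 168, 191), (300, 169, 189), (310, 174, 186)]
290 [220, 222, 222, 222, 222, 222, 222, 225, 232, 227, 201, 174, 170, 195, 215, 221, 221, 222, 222, 223, 230, 240]
300 [222, 221, 221, 221, 223, 230, 237, 222, 185, 172, 189, 209, 219, 222, 222, 222, 222, 226, 238, 247, 250, 249]
310 [173, 192, 212, 222, 223, 210, 182, 173, 197, 216, 220, 221, 221, 221, 222, 230, 241, 249, 251, 250, 250, 251]
```

View pics/fin.png

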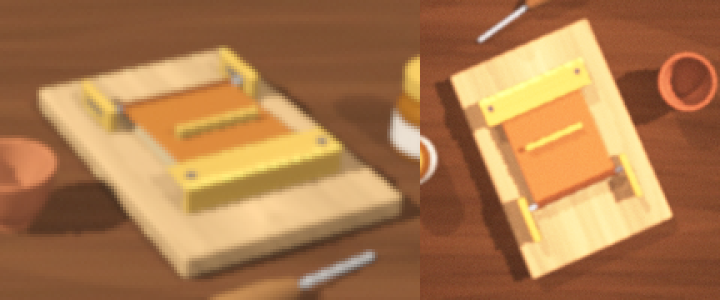

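The flap is tucked under the lip, with the rib at ~(215,122) and the lip at ~(255,165) in the crop. The jar, pot and awl are in place. I'll measure the slide precisely in the top view.

```bash
python3 - <<'E'
from h import *
t=cv2.imread("pics/lastT.png");h=cv2.cvtColor(t,cv2.COLOR_BGR2HSV).astype(np.float32)
xs=np.arange(-.075,.085,.0015)
S=[]
for y in np.arange(-.025,.026,.005):
    P=proj("top",[bw(x,y,.045) for x in xs]).astype(np.float32)
    S.append(cv2.remap(h[:,:,0],P[None,:,0].copy(),P[None,:,1].copy(),1)[0])
m=np.mean(S,0)
print([(round(x*1000,1),round(float(v),1)) for x,v in zip(xs,m)])
t0=cv2.imread("pics/top0.png")
g=lambda i:cv2.cvtColor(i,cv2.COLOR_BGR2GRAY).astype(np.float32)
a,b=g(t0),g(t)
for n,(y0,y1,x0,x1) in dict(board_lipcorners=(170,245,150,245),awl=(138,195,165,240),pot=(192,236,272,318),jar=(240,282,100,150)).items():
    print(n,cv2.phaseCorrelate(a[y0:y1,x0:x1].copy(),b[y0:y1,x0:x1].copy(),cv2.createHanningWindow((x1-x0,y1-y0),5)))
E
```

```text
[(np.float64(-75.0), 23.1), (np.float64(-73.5), 23.0), (np.float64(-72.0), 22.8), (np.float64(-70.5), 22.3), (np.float64(-69.0), 21.1), (np.float64(-67.5), 20.1), (np.float64(-66.0), 19.3), (np.float64(-64.5), 18.9), (np.float64(-63.0), 18.9), (np.float64(-61.5), 19.0), (np.float64(-60.0), 19.1), (np.float64(-58.5), 19.0), (np.float64(-57.0), 17.7), (np.float64(-55.5), 14.8), (np.float64(-54.0), 11.8), (np.float64(-52.5), 9.9), (np.float64(-51.0), 9.6), (np.float64(-49.5), 9.7), (np.float64(-48.0), 10.3), (np.float64(-46.5), 11.8), (np.float64(-45.0), 13.2), (np.float64(-43.5), 14.2), (np.float64(-42.0), 14.4), (np.float64(-40.5), 14.2), (np.float64(-39.0), 14.2), (np.float64(-37.5), 14.2), (np.float64(-36.0), 14.2), (np.float64(-34.5), 14.2), (np.float64(-33.0), 14.2), (np.float64(-31.5), 14.2), (np.float64(-30.0), 14.1), (np.float64(-28.5), 14.1), (np.float64(-27.0), 14.2), (np.float64(-25.5), 14.2), (np.float64(-24.0), 14.4), (np.float64(-22.5), 14.4), (np.float64(-21.0), 14.3), (np.float64(-19.5), 14.3), (np.float64(-18.0), 14.3), (np.float64(-16.5), 14.4), (np.float64(-15.0), 14
[... 1304 characters left out ...]
.float64(61.5), 26.9), (np.float64(63.0), 27.0), (np.float64(64.5), 26.8), (np.float64(66.0), 26.4), (np.float64(67.5), 26.1), (np.float64(69.0), 26.1), (np.float64(70.5), 26.3), (np.float64(72.0), 26.5), (np.float64(73.5), 26.4), (np.float64(75.0), 26.4), (np.float64(76.5), 26.5), (np.float64(78.0), 26.8), (np.float64(79.5), 27.3), (np.float64(81.0), 28.3), (np.float64(82.5), 29.2), (np.float64(84.0), 29.4)]
board_lipcorners ((-0.04187686280997127, 0.44672845355761837), 0.9335271702872382)
awl ((0.5396236906302221, 0.07989610917160306), 1.127254881117079)
pot ((-0.08481730508954044, 0.6894636029439525), 0.9444652839943215)
jar ((-0.04091728299957964, 0.4741333690616081), 0.8233826005723741)
```

The rib centre sits 40.0 mm from the lip edge, which puts the pin at about 22 mm, fully home. The board, jar, pot and awl have not moved beyond a shared sub-pixel shift.

```bash
python3 -c "
from bench import r
print(r.hand_in())"
```

```text
the job is handed in; nothing more can be done
None
```

I folded the flap flat and slid it home by its rib (pin about 22 mm by the top view), with its edge tucked under the lip; the board, jar, pot and awl stayed where they were, and the job was handed in at about 13 s.

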